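# Close a spin-casting mould on its centre post

### The job

Close the mould on the bench spin caster: lower the tan upper mould half, collar up, over the post until it lies flat on the tan lower half, then put the clamp cap with the red knob over the post so that it sits flat on the collar. Bring each one all the way down before letting go of it.

Things in the scene. Friction and masses are not known exactly. Their poses are not given: they have to be found in the camera images.
- seat (a point): Seat point: on the post's axis at the top face of the fixed tan lower mould half (130 mm across), 56 mm above the table; z up. The half, with a silvery tree of castings in it, lies on the fixed spin caster, a blue housing 170 x 170 mm. The steel post is 20 mm across and rises 70 mm above this point, its last 8 mm tapered.
- upper_half: Loose tan upper mould half, about 0.4 kg: rigid disc 130 mm across, 18 mm thick, with a central silver collar, 52 mm outside diameter, 34 mm tall (top 52 mm above the underside), to grip across. A 36 mm bore runs through both. Origin: centre of the flat underside, z up; its yaw does not matter. The black half with a copper collar is not wanted.
- clamp_cap: Loose clamp cap, about 0.15 kg: silver, 56 mm across, 30 mm tall, blind bore from below 36 mm wide, 24 mm deep; on top a red round knob 32 mm across, 34 mm tall (64 mm in all), to grip across. Origin: centre of the underside, z up; yaw does not matter. In place its underside is 52 mm above the seat point. A cap with a blue knob is not wanted.
Mind the look-alikes: they are no part of the job. Several things have the shape of the upper_half; the one meant has the colours described above.

How it is judged:
By the outcome, as a careful person would: the job done as asked, in the order asked, and still so for the second after the job is handed in, with the robot touching nothing.
It also fails if it takes over 59 s, if anything falls off the work surface, if the arm or the gripper's body presses on something with over 40 N, if the wrist force passes 120 N, or if a joint passes its speed limit or range.

### The arm

A 6-joint arm with a two-finger parallel gripper is mounted at the origin on the work surface. World frame = base frame: x ahead of the robot, y to its left, z up, the work surface at z = 0. Lengths are in mm, angles in rad, forces in N, time in s.
With the tool pointing down it reaches from about 275 to 825 mm from the base axis. Payload 5.2 kg.
Tool frame: the origin (TCP) lies midway between the tips of the shut fingers; the grasp point (between the pads) lies robot.pinch_z behind it (robot.pinch_z is the distance from the TCP to the grasp point, in mm); z points along the fingers, y is the line along which they close (so a half turn about z gives the same grasp; the last joint's range is limited). The gripper opens to 93 mm and grips with 3 to 60 N. Pads are 15 mm wide; open, the fingers measure 128 mm over their backs; the gripper's body (75 mm by 188 mm) begins 65 mm behind the grasp point.
Start: joints at [-0.203, 0.259, 1.535, -0, 1.348, -0.203], TCP at [550.005, 0.023, 218.653] pointing down, gripper open.
Joint ranges: [-3.14, 3.14], [-0.91, 2.08], [0.19, 2.58], [-1.22, 4.36], [0.22, 2.71], [-3.12, 3.12]. Speed limits (rad/s): [2.57, 2.57, 3.14, 3.14, 3.14, 3.14].

### API

Orientations are given as a rotation vector (axis times angle).
In Python, from workcell import get_obs, vision, robot gives the robot as it stands. The module is installed in compiled form; this text tells all that it offers.
- The arm moves only by the tool move_arm, never from a script. Its argument "plan" is a list of rows, each a list of 5 numbers: the shift along the tool's x, y, z in mm, then the turn about the tool's z in degrees, then the finger opening in mm, from 0 to 93. In form: [[x, y, z, turn, hand], ...]. A call has 1 to 5 rows; each row shifts and turns the commanded pose from where the row before left it, along the tool's axes as they then stand; what a row does not reach is not made up. A row lasts 1/8 s, in which the tool goes at most 62.5 mm and 10.7 degrees, less where a joint would pass 70% of its speed; a pose out of reach is approached as far as the arm can. A call with a gripper value outside its range is refused whole. The fingers move at their own pace and stop on an object; "squeeze" is the grip in N (left out, the last holds). Time passes only in rows, so rows that do not move let the fingers close. It gives the time, the measured TCP pose, the force, the opening and the grip force at its end, in the units of the state.
- get_obs(): the state, without advancing time (a new reading comes with each control period).
- vision.camera(name): name is "scene" or "side" or "wrist"; returns the picture (400x640x3 uint8, red, green, blue); there is no depth.
- vision.camera_params(name): a dict with "mtx" (3x3 intrinsics, pixels), "rvec" (rotation vector, rad) and "tvec" (3), from world to camera coordinates, as OpenCV has them. Camera axes: x right, y down, z forward; pixel columns grow to the right and rows downward; lengths in mm; the calibration is good to about 2 mm. A picture is of the moment at which its call begins: read the wrist's pose just before it. camera_params takes no time and is no camera call; for the wrist camera it gives the pose at the moment of the call.
- robot.job_done(): hands the job in; it is judged then, once.
The state is a dict: "clock": time; "joint_pos": joint angles; "joint_velocities": joint speeds; "joint_torque": joint torques, N m; "position": TCP position; "eef_rot": TCP orientation; "contact_force": force on the tool from outside, world axes, zero at the start; "wrist_torque": the same for the moment, N m; "opening": finger opening in mm; "grip_force": force on a finger pad.
Only numpy, scipy, OpenCV 4.12 (cv2) and the standard library are available. Lean on these libraries where they do the work, as an engineer would, in place of code of your own. Each camera call takes 0.05 s, during which the arm holds its last target. There are 200 camera calls.

## Working session

There is one attempt and no reset: what is moved stays moved. The work goes in short steps, Python scripts to look and compute and a tool call to move; the robot and the scene stay as the last step left them, time stands still between calls to the robot, and variables do not carry over. Pictures are saved under pics/ and viewed, at most 10 in all, crops included, and the job is handed in when it is done.

Besides the shell and the picture viewer there is one more tool, called after "Request:" as name(argument=value, ...), one argument or row to a line, values as JSON. move_arm: Moves the arm, as the interface text tells. Its arguments: {"type":"object","properties":{"plan":{"type":"array"},"squeeze":{"type":"number"}},"required":["plan"]}

```bash
mkdir -p pics; python3 - <<'E'
from workcell import get_obs, vision, robot
import cv2
for n in ["scene","side"]:
    cv2.imwrite(f"pics/{n}0.png",vision.camera(n)[:,:,::-1])
    p=vision.camera_params(n); print(n,p)
o=get_obs(); print(o, robot.pinch_z)
E
```

```text
scene {'mtx': array([[505.27640722,   0.        , 328.87615376],
       [  0.        , 505.27640722, 191.50058942],
       [  0.        ,   0.        ,   1.        ]]), 'rvec': array([ 2.34166979,  1.2607339 , -0.35509663]), 'tvec': array([-385.01688813, -270.16852098, 1580.2258904 ])}
side {'mtx': array([[371.72439491,   0.        , 319.11974741],
       [  0.        , 371.72439491, 206.74674699],
       [  0.        ,   0.        ,   1.        ]]), 'rvec': array([ 2.1673748 , -0.46170697,  0.20774895]), 'tvec': array([-419.46105879,  247.37136118,  681.57748648])}
{'clock': 0.1, 'joint_pos': array([-2.02788130e-01,  2.59289993e-01,  1.53595315e+00,  7.04459239e-06,
        1.34796943e+00, -2.02813357e-01]), 'joint_velocities': array([-0.00093676, -0.00055512, -0.00424984, -0.00166125,  0.00140531,
       -0.00035276]), 'joint_torque': array([ 2.99393134e-03, -4.38208973e+01, -2.84642941e+01,  7.21958186e-02,
        3.61894083e-02, -1.01468524e-04]), 'position': array([5.49528191e+02, 1.29589466e-01, 2.17898350e+02]), 'eef_rot': array([-2.22045580e+00, -2.22050835e+00,  1.39039909e-03]), 'contact_force': array([-0.09463624, -0.09516264,  0.75007979]), 'wrist_torque': array([-0.01357968,  0.01591804,  0.01810943]), 'grip_force': 0.0, 'opening': 92.89040683692535} 18.8
```

View pics/scene0.png

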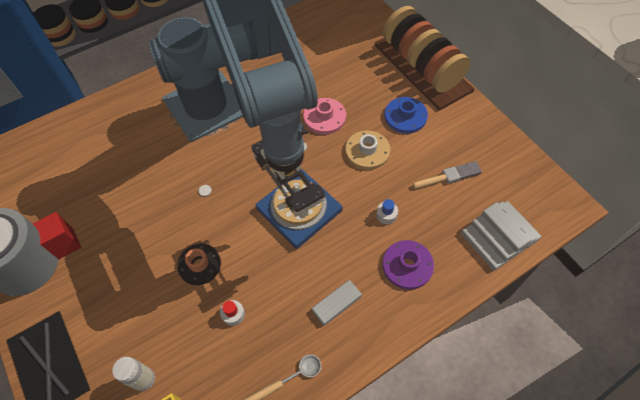

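View pics/side0.png

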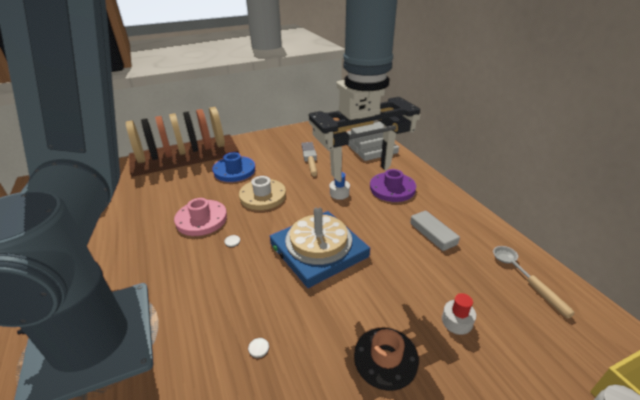

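Tan half with silver collar: scene (368,148), side (262,190). Look-alikes are pink (324,113), blue (405,113), purple (408,262) and black/copper (198,262). Red cap: scene (231,311), side (460,312). The blue-knob cap at (388,210) is not wanted. The caster is at scene (298,205), side (319,240). Next is a close crop to check.

```bash
cat > h.py <<'E'
import numpy as np, cv2
from workcell import get_obs, vision, robot
def px2w(n,uv,z,p=None):
    p=p or vision.camera_params(n); R=cv2.Rodrigues(p['rvec'])[0]; t=p['tvec'].ravel()
    d=R.T@np.linalg.inv(p['mtx'])@np.array([*uv,1.]); c=-R.T@t
    return c+d*(z-c[2])/d[2]
def w2px(n,X,p=None):
    p=p or vision.camera_params(n)
    return cv2.projectPoints(np.float64(X).reshape(-1,1,3),p['rvec'],p['tvec'],p['mtx'],None)[0].reshape(-1,2)
def tool(dw):  # world shift -> tool axes
    return cv2.Rodrigues(get_obs()['eef_rot'])[0].T@np.float64(dw)
E
python3 - <<'E'
import cv2,numpy as np
s=cv2.imread('pics/scene0.png');d=cv2.imread('pics/side0.png')
def c(i,x,y): return cv2.resize(i[y-37:y+38,x-50:x+50],(400,300),interpolation=cv2.INTER_CUBIC)
cv2.imwrite('pics/crop1.png',np.vstack([np.hstack([c(s,368,148),c(s,231,311)]),np.hstack([c(d,262,190),c(d,460,312)])]))
from h import *
for n,uv,z in [('scene',(368,142),52),('side',(262,183),52),('scene',(231,309),64),('side',(463,301),64),('side',(318,212),126),('side',(319,240),56)]: print(n,uv,px2w(n,uv,z).round())
E
```

```text
scene (368, 142) [426. 315.  52.]
side (262, 183) [422. 304.  52.]
scene (231, 309) [ 646. -237.   64.]
side (463, 301) [ 633. -242.   64.]
side (318, 212) [471.  31. 126.]
side (319, 240) [468.  23.  56.]
```

View pics/crop1.png

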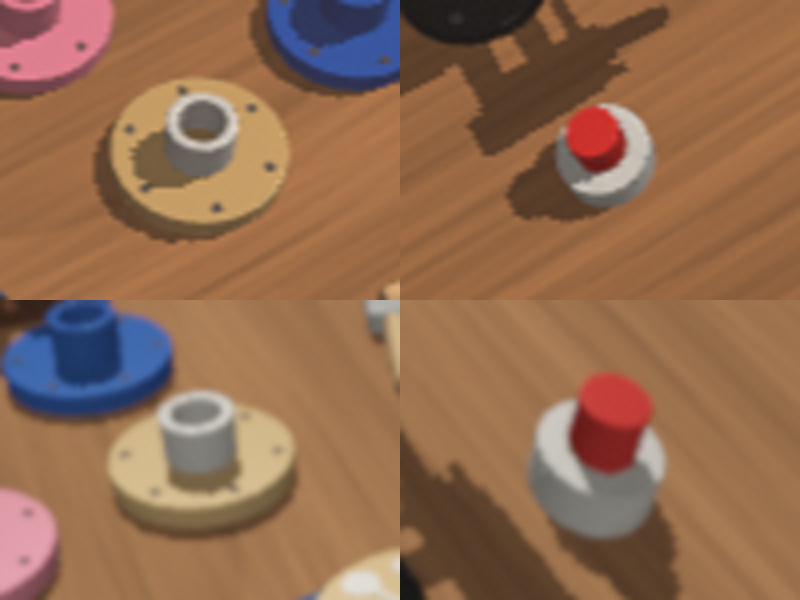

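The crop confirms it: tan disc with silver collar, collar rim at scene (368.5,141.2) and side (261.3,180.8). The red knob top is at scene (229.5,307.3) and side (464,299.5).

```bash
python3 - <<'E'
from h import *
for n,uv,z in [('scene',(368.5,141.2),52),('side',(261.3,180.8),52),('scene',(229.5,307.3),64),('side',(464,299.5),64),('side',(317.5,211),126)]: print(n,uv,px2w(n,uv,z).round(1))
R=cv2.Rodrigues(get_obs()['eef_rot'])[0];print(R.round(2))
p=vision.camera_params('wrist');C=cv2.Rodrigues(p['rvec'])[0];c=-C.T@p['tvec'].ravel();print('cam in tool',R.T@(c-get_obs()['position']),(C@R).round(2),p['mtx'][0,0])
cv2.imwrite('pics/w0.png',vision.camera('wrist')[:,:,::-1])
E
```

```text
scene (368.5, 141.2) [424.2 318.1  52. ]
side (261.3, 180.8) [423.5 315.3  52. ]
scene (229.5, 307.3) [ 640.8 -237.9   64. ]
side (464, 299.5) [ 636.6 -239.8   64. ]
side (317.5, 211) [471.6  34.9 126. ]
[[-0.  1. -0.]
 [ 1.  0.  0.]
 [ 0. -0. -1.]]
cam in tool [  76.26300287   -0.64489846 -166.50830996] [[ 0.    1.   -0.  ]
 [-0.96  0.   -0.27]
 [-0.27  0.    0.96]] 281.8818874583352
```

View pics/w0.png

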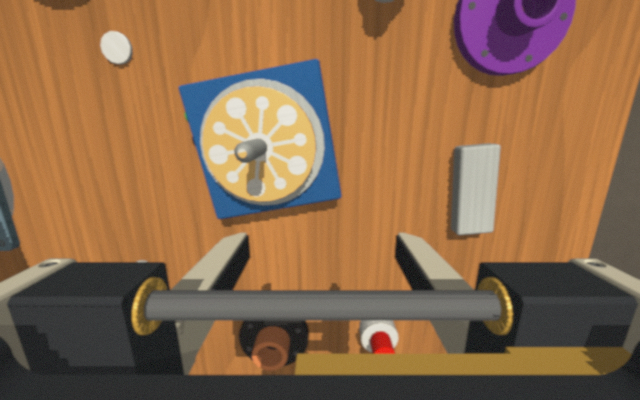

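The wrist view shows the caster: lower-half disc centred near (258,143), post top near (242,153). Next I move near the tan half and look again.

Request:
move_arm(
  plan=[
    [52,-25,0,0,93],
    [52,-25,0,0,93],
    [52,-25,0,0,93],
    [52,-25,0,0,93],
    [52,-25,0,0,93],
  ],
)

```text
clock: 0.78
position: [423.9, 261.5, 218.6]
eef_rot: [-2.222, -2.221, -0.0]
contact_force: [0.3, 0.5, -0.6]
opening: 92.9
grip_force: 0.0
```

```bash
python3 - <<'E'
import json
from h import *
o=get_obs();print(o['position'],o['joint_velocities'].round(3),o['clock'])
p=vision.camera_params('wrist')
im=vision.camera('wrist')[:,:,::-1];cv2.imwrite('pics/w1.png',im)
p=vision.camera_params('wrist')
print(w2px('wrist',[424,317,52],p), get_obs()['position'])
np.savez('w1',**p)
E
```

```text
[423.91209476 261.47927318 218.57057016] [ 0.939  0.045 -0.055  0.002  0.005  0.93 ] 0.775
[[326.34639928 146.25052153]] [420.07557782 267.07719279 218.61145523]
```

View pics/w1.png

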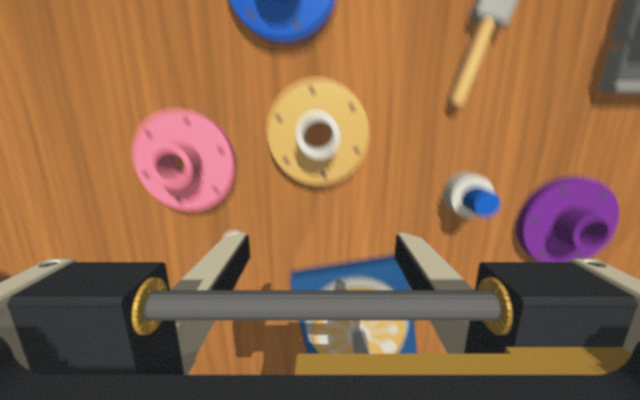

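The tan half is in view, rim near (318,135), taken while the arm was still moving. I'll measure it again now that the arm is settled.

```bash
cat >> h.py <<'E'
def blob(im,mask,uv,r):
    m=np.zeros(mask.shape,np.uint8); cv2.circle(m,tuple(int(a) for a in uv),r,255,-1)
    m=cv2.bitwise_and(mask.astype(np.uint8)*255,m)
    c=max(cv2.findContours(m,cv2.RETR_EXTERNAL,cv2.CHAIN_APPROX_NONE)[0],key=cv2.contourArea)
    return cv2.fitEllipse(cv2.convexHull(c))
def hsv(im): return [a.astype(int) for a in cv2.split(cv2.cvtColor(im,cv2.COLOR_RGB2HSV))]
E
python3 - <<'E'
from h import *
im=vision.camera('wrist');p=vision.camera_params('wrist');o=get_obs();print(o['position'],abs(o['joint_velocities']).max())
H,S,V=hsv(im)
g=w2px('wrist',[424,317,52],p)[0]
e=blob(im,(S<50)&(V>120),g,40);print(g,e,px2w('wrist',e[0],52,p))
g2=w2px('wrist',[424,317,18],p)[0]
print(im[int(g2[1])-35,int(g2[0])],H[int(g2[1])-35,int(g2[0])],S[int(g2[1])-35,int(g2[0])],V[int(g2[1])-35,int(g2[0])])
cv2.imwrite('pics/w2.png',cv2.resize(im[60:220,220:420,::-1],(800,640),interpolation=cv2.INTER_CUBIC)[:600])
E
```

```text
[421.82011419 264.25894333 218.5352261 ] 0.08264448420152684
[324.81695825 143.42503388] ((323.18792724609375, 144.63282775878906), (42.942073822021484, 44.90526580810547), 8.814860343933105) [422.12179853 315.61138258  52.        ]
[232 196 116] 21 127 232
```

View pics/w2.png

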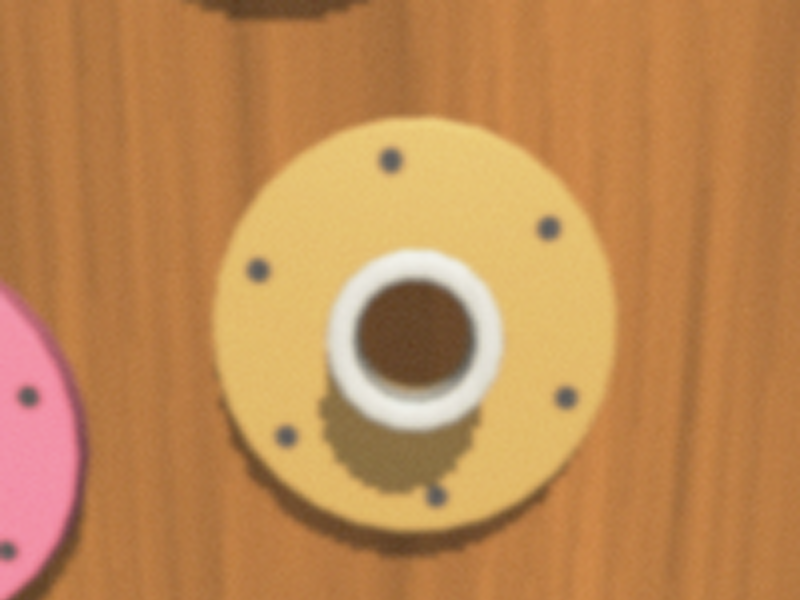

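Request:
move_arm(
  plan=[
    [28,-2,20,0,93],
    [27,-1,50,0,93],
    [0,0,50,0,93],
    [0,0,25,0,93],
    [0,0,0,0,93],
  ],
  squeeze=35,
)

```text
clock: 1.5
position: [420.7, 313.7, 71.5]
eef_rot: [-2.221, -2.22, 0.008]
contact_force: [-0.1, -0.5, 0.5]
opening: 93.0
grip_force: 0.0
```

```bash
python3 - <<'E'
from h import *
o=get_obs();print(o['position'],o['clock'],abs(o['joint_velocities']).max())
E
```

```text
[420.65458975 313.68722701  71.51263697] 1.5 0.051295908930934865
```

Request:
move_arm(
  plan=[
    [2,1,25,0,93],
    [0,0,22,0,93],
    [0,0,0,0,93],
    [0,0,0,0,45],
    [0,0,0,0,45],
  ],
  squeeze=35,
)

```text
clock: 2.12
position: [424.1, 317.4, 28.1]
eef_rot: [2.221, 2.221, 0.004]
contact_force: [0.2, -0.2, -0.0]
opening: 77.5
grip_force: 0.0
```

Request:
move_arm(
  plan=[
    [0,0,0,0,45],
    [0,0,0,0,45],
    [0,0,0,0,45],
  ],
)

```text
clock: 2.5
position: [422.2, 317.0, 26.8]
eef_rot: [-2.221, -2.22, 0.002]
contact_force: [-2.9, 0.3, 4.5]
opening: 51.7
grip_force: 35.0
```

Request:
move_arm(
  plan=[
    [0,0,-30,0,45],
    [0,0,-50,0,45],
    [0,0,-60,0,45],
    [0,0,-60,0,45],
    [0,0,0,0,45],
  ],
)

```text
clock: 3.12
position: [425.6, 318.3, 231.4]
eef_rot: [2.219, 2.219, 0.015]
contact_force: [-0.4, 0.6, -5.8]
opening: 51.5
grip_force: 35.0
```

```bash
python3 - <<'E'
from h import *
o=get_obs();print(o['position'],o['contact_force'],o['opening'],o['grip_force'])
p=vision.camera_params('wrist');C=cv2.Rodrigues(p['rvec'])[0]
R=cv2.Rodrigues(o['eef_rot'])[0];c=-C.T@p['tvec'].ravel();ct=R.T@(c-o['position']);CR=C@R
R0=np.array([[0,1,0],[1,0,0],[0,0,-1.]]);P0=np.array([549.53,.13,217.9])
print(ct)
C0=CR@R0.T;c0=P0+R0@ct
q=dict(mtx=p['mtx'],rvec=cv2.Rodrigues(C0)[0],tvec=-C0@c0)
im=cv2.imread('pics/w0.png')[:,:,::-1];H,S,V=hsv(im)
e=blob(im,(V>150)&((H<28)&(S>70)&(H>17)|(S<60)),(258,143),60);print(e,px2w('w',e[0],56,q))
for uv in [(242,153),(240,152)]:print(px2w('w',uv,126,q))
print('corners',[px2w('w',uv,38,q).round() for uv in [(181,88),(318,60),(340,196),(220,218)]])
cv2.imwrite('pics/w3.png',np.hstack([cv2.resize(im[75:225,170:350,::-1],None,fx=2.2,fy=2.2,interpolation=3),cv2.resize(cv2.imread('pics/side0.png')[185:285,260:380],(396,330),interpolation=3)]))
E
```

```text
[425.64761369 318.28843941 231.37529129] [-0.37158115  0.64552183 -5.76201208] 51.53598636625351 34.99534145928919
[  76.26475597   -0.6191564  -166.49633967]
((258.9815673828125, 141.8413543701172), (116.13017272949219, 120.09794616699219), 131.32911682128906) [477.09768145  54.61285365  56.        ]
[476.38819479  49.3208778  126.        ]
[474.64375209  50.21786968 126.        ]
corners [array([388., 114.,  38.]), array([545., 143.,  38.]), array([572., -14.,  38.]), array([417., -43.,  38.])]
```

View pics/w3.png

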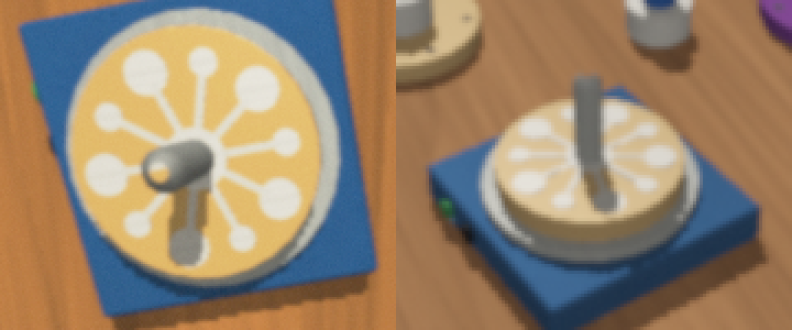

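Request:
move_arm(
  plan=[
    [-52,10,0,0,45],
    [-54,11,0,0,45],
    [-54,11,0,0,45],
    [-54,11,0,0,45],
    [-52,10,0,0,45],
  ],
)

```text
clock: 3.75
position: [474.8, 49.3, 224.1]
eef_rot: [-2.219, -2.219, 0.004]
contact_force: [1.8, 0.4, -4.2]
opening: 51.5
grip_force: 35.0
```

Request:
move_arm(
  plan=[
    [0,0,0,0,45],
    [0,0,15,0,45],
    [0,0,15,0,45],
    [0,0,0,0,45],
    [0,0,0,0,45],
  ],
)

```text
clock: 4.38
position: [475.9, 51.8, 196.5]
eef_rot: [-2.22, -2.223, 0.0]
contact_force: [0.2, -0.1, -3.7]
opening: 51.4
grip_force: 35.0
```

```bash
python3 - <<'E'
from h import *
o=get_obs();print(o['position'],o['eef_rot'],o['contact_force'],o['opening'],abs(o['joint_velocities']).max())
for uv,z in [((318.2,209.2),126),((318.6,232.6),56)]: print(px2w('side',uv,z))
a=vision.camera('side')[120:280,220:420,::-1];b=vision.camera('scene')[130:250,240:360,::-1]
cv2.imwrite('pics/h1.png',np.hstack([cv2.resize(a,(500,400),interpolation=3),cv2.resize(b,(400,400),interpolation=3)[:,50:350]]))
E
```

```text
[475.87551494  51.8210946  196.47488961] [-2.21959992e+00 -2.22286564e+00  2.81932945e-04] [ 0.19503946 -0.10749944 -3.72490723] 51.432703461362635 0.014709445058855557
[475.39360817  40.06585593 126.        ]
[477.38550997  45.8944236   56.        ]
```

View pics/h1.png

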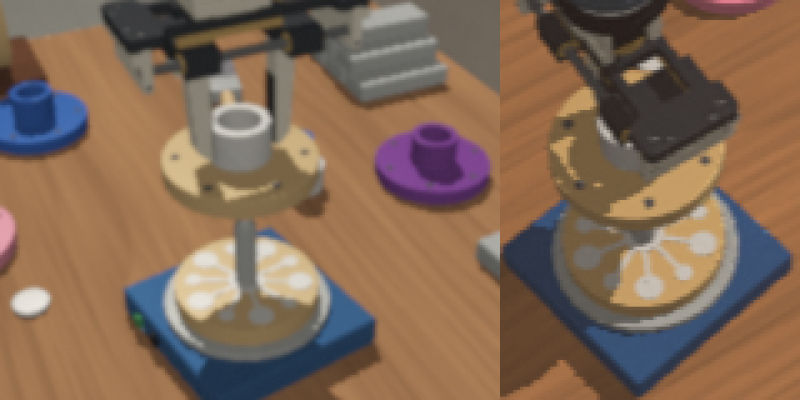

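The side view shows the held disc centred at about column 316 px and the lower half at 318.8. I'll compare both with the projected positions.

```bash
python3 - <<'E'
from h import *
X=[475.9,51.8]
for n in ['side','scene']: print(n,w2px(n,[[*X,56],[*X,126],[*X,170],[*X,188],[*X,222]]).round(1).tolist(), (w2px(n,[X[0]+10,X[1],56])-w2px(n,[*X,56])).round(1),(w2px(n,[X[0],X[1]+10,56])-w2px(n,[*X,56])).round(1))
E
```

```text
side [[316.9, 231.2], [316.2, 206.1], [315.7, 189.0], [315.5, 181.6], [315.1, 167.1]] [[ 4.1 -1.2]] [[-1.7 -2.6]]
scene [[298.2, 198.7], [296.4, 185.1], [295.3, 175.9], [294.7, 172.0], [293.8, 164.3]] [[2.  2.7]] [[ 3.2 -1.8]]
```

The fit agrees to about 1 mm. I'll lower over the post tip gently.

Request:
move_arm(
  plan=[
    [-1,0,25,0,45],
    [0,0,15,0,45],
    [0,0,8,0,45],
    [0,0,8,0,45],
    [0,0,0,0,45],
  ],
)

```text
clock: 5.1
position: [475.8, 50.0, 140.4]
eef_rot: [-2.221, -2.221, 0.001]
contact_force: [-0.6, 0.3, -3.5]
opening: 51.5
grip_force: 35.0
```

Request:
move_arm(
  plan=[
    [0,0,15,0,45],
    [0,0,15,0,45],
    [0,0,12,0,45],
    [0,0,6,0,45],
    [0,0,0,0,45],
  ],
)

```text
clock: 5.72
position: [475.7, 50.1, 92.1]
eef_rot: [-2.221, -2.221, 0.001]
contact_force: [0.7, 0.2, -3.5]
opening: 51.5
grip_force: 35.0
```

```bash
python3 - <<'E'
from h import *
o=get_obs();print(o['position'],o['eef_rot'],o['contact_force'],o['wrist_torque'],o['opening'],abs(o['joint_velocities']).max())
E
```

```text
[475.69328304  50.0535976   92.0811221 ] [-2.22081952e+00 -2.22071201e+00  1.10870220e-03] [ 0.72911711  0.18740466 -3.52093943] [ 0.02942256 -0.01680376  0.03588129] 51.48339077451 0.01560885846995503
```

Request:
move_arm(
  plan=[
    [0,0,3,0,45],
    [0,0,3,0,45],
    [0,0,2,0,45],
    [0,0,0,0,45],
  ],
)

```text
clock: 6.22
position: [475.9, 50.1, 84.6]
eef_rot: [-2.221, -2.221, 0.0]
contact_force: [0.3, -0.4, -2.8]
opening: 51.0
grip_force: 35.0
```

Request:
move_arm(
  plan=[
    [0,0,1,0,45],
    [0,0,1,0,45],
    [0,0,0,0,45],
  ],
)

```text
clock: 6.6
position: [476.1, 50.1, 82.9]
eef_rot: [2.221, 2.221, 0.0]
contact_force: [-0.3, -0.0, -1.2]
opening: 51.2
grip_force: 35.0
```

Request:
move_arm(
  plan=[
    [0,0,1,0,45],
    [0,0,0,0,45],
  ],
)

```text
clock: 6.85
position: [476.2, 50.1, 82.8]
eef_rot: [2.221, 2.221, 0.001]
contact_force: [-2.6, 0.7, 8.6]
opening: 51.6
grip_force: 35.0
```

Request:
move_arm(
  plan=[
    [0,0,0.5,0,45],
    [0,0,0,0,45],
  ],
)

```text
clock: 7.1
position: [476.2, 50.1, 82.8]
eef_rot: [2.221, 2.221, 0.001]
contact_force: [-4.8, 0.4, 12.8]
opening: 51.3
grip_force: 35.0
```

The half is seated: the push reads 13 N at the expected height. I'll release it and go to the cap.

Request:
move_arm(
  plan=[
    [0,0,0,0,80],
    [0,0,0,0,85],
    [0,0,0,0,85],
    [0,0,-5,0,85],
    [0,0,-20,0,85],
  ],
)

```text
clock: 7.72
position: [475.1, 50.1, 105.6]
eef_rot: [-2.22, -2.22, 0.003]
contact_force: [-0.1, -1.3, -0.1]
opening: 84.7
grip_force: 0.0
```

Request:
move_arm(
  plan=[
    [0,0,-50,0,93],
    [0,0,-60,0,93],
    [-50,20,0,0,93],
    [-55,25,0,0,93],
    [-55,25,0,0,93],
  ],
)

```text
clock: 8.35
position: [546.8, -111.4, 216.9]
eef_rot: [2.22, 2.221, 0.001]
contact_force: [1.1, 0.4, 1.0]
opening: 93.0
grip_force: 0.0
```

Request:
move_arm(
  plan=[
    [-55,25,0,0,93],
    [-55,25,0,0,93],
    [-55,25,0,0,93],
    [0,17,0,0,93],
    [0,0,0,0,93],
  ],
)

```text
clock: 8.98
position: [638.3, -275.5, 215.1]
eef_rot: [-2.221, -2.22, 0.0]
contact_force: [-0.4, 0.0, -0.4]
opening: 93.1
grip_force: 0.0
```

```bash
python3 - <<'E'
from h import *
o=get_obs();print(o['position'],abs(o['joint_velocities']).max())
im=vision.camera('wrist');p=vision.camera_params('wrist')
H,S,V=hsv(im); g=w2px('wrist',[638,-239,64],p)[0]; red=((H<8)|(H>172))&(S>150)&(V>60)
e=blob(im,red&(V>140),g,50);print(g,e,px2w('wrist',e[0],64,p))
w=((S<60)&(V>120))|red
x,y=[int(np.clip(v,60,l)) for v,l in zip(g,(580,340))]
a=im[y-60:y+60,x-60:x+60,::-1]
b=vision.camera('side')[150:270,240:400,::-1]
print(x,y)
cv2.imwrite('pics/c1.png',np.hstack([cv2.resize(a,(360,360),interpolation=3),cv2.resize(b,(440,360),interpolation=3)]))
E
```

```text
[ 638.3150953  -275.52921217  215.13486849] 0.04216894617070542
[322.81184407 159.57676933] ((319.8883972167969, 157.7706298828125), (25.479585647583008, 28.238880157470703), 4.897864818572998) [ 634.71470482 -236.98296897   64.        ]
322 159
```

View pics/c1.png

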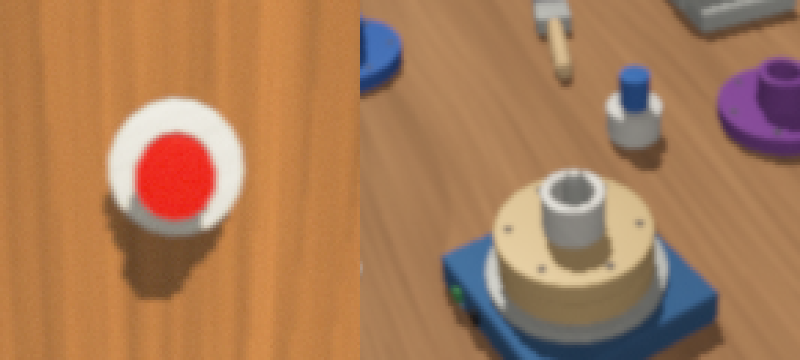

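The upper half lies flat on the lower. The cap's red knob is at wrist (320,158), which gives (635,-237).

Request:
move_arm(
  plan=[
    [20,-2,20,0,93],
    [18,-1,50,0,93],
    [0,0,50,0,93],
    [0,0,20,0,93],
    [0,0,0,0,93],
  ],
  squeeze=30,
)

```text
clock: 9.7
position: [633.3, -235.2, 74.8]
eef_rot: [-2.217, -2.22, 0.002]
contact_force: [0.6, -0.2, 1.4]
opening: 92.7
grip_force: 0.0
```

Request:
move_arm(
  plan=[
    [0,0,0,0,93],
  ],
)

```text
clock: 9.82
position: [635.7, -237.0, 78.0]
eef_rot: [2.219, 2.22, 0.001]
contact_force: [0.0, -0.2, 1.0]
opening: 92.9
grip_force: 0.0
```

Request:
move_arm(
  plan=[
    [0,0,22,0,93],
    [0,0,20,0,93],
    [0,0,0,0,93],
    [0,0,0,0,25],
    [0,0,0,0,25],
  ],
  squeeze=30,
)

```text
clock: 10.45
position: [635.9, -237.5, 35.9]
eef_rot: [2.22, 2.22, 0.001]
contact_force: [0.5, 0.3, -0.3]
opening: 77.8
grip_force: 0.0
```

Request:
move_arm(
  plan=[
    [0,0,0,0,25],
    [0,0,0,0,25],
    [0,0,0,0,25],
    [0,0,0,0,25],
  ],
)

```text
clock: 10.95
position: [635.0, -237.0, 34.1]
eef_rot: [-2.221, -2.221, 0.0]
contact_force: [0.3, -1.0, -0.2]
opening: 37.4
grip_force: 0.0
```

Request:
move_arm(
  plan=[
    [0,0,0,0,25],
    [0,0,0,0,25],
    [0,0,0,0,25],
  ],
)

```text
clock: 11.32
position: [635.1, -237.0, 34.1]
eef_rot: [2.221, 2.221, 0.0]
contact_force: [0.5, 0.5, 0.2]
opening: 31.5
grip_force: 30.0
```

Request:
move_arm(
  plan=[
    [0,0,-30,0,25],
    [0,0,-50,0,25],
    [0,0,-60,0,25],
    [0,0,-50,0,25],
    [0,0,0,0,25],
  ],
)

```text
clock: 11.95
position: [637.1, -238.1, 229.9]
eef_rot: [2.215, 2.215, 0.004]
contact_force: [0.7, -0.8, -1.9]
opening: 31.8
grip_force: 30.0
```

Request:
move_arm(
  plan=[
    [46,-25,0,0,25],
    [48,-27,0,0,25],
    [48,-27,0,0,25],
    [48,-27,0,0,25],
    [48,-27,0,0,25],
  ],
)

```text
clock: 12.58
position: [499.9, 2.6, 222.4]
eef_rot: [-2.22, -2.219, 0.002]
contact_force: [1.8, 1.1, -1.6]
opening: 31.6
grip_force: 30.0
```

Request:
move_arm(
  plan=[
    [49,-26,0,0,25],
    [0,0,0,0,25],
    [0,0,20,0,25],
    [0,0,0,0,25],
    [0,0,0,0,25],
  ],
)

```text
clock: 13.2
position: [476.2, 49.4, 204.0]
eef_rot: [-2.222, -2.22, 0.001]
contact_force: [0.3, -1.5, -1.3]
opening: 31.6
grip_force: 30.0
```

```bash
python3 - <<'E'
from h import *
o=get_obs();print(o['position'],o['contact_force'],abs(o['joint_velocities']).max())
X=o['position'][:2]
for n in ['side','scene']: print(n,w2px(n,[[*X,108],[*X,126],[*X,o['position'][2]-4]]).round(1).tolist())
a=vision.camera('side')[120:260,260:400,::-1];b=vision.camera('scene')[130:250,240:360,::-1]
cv2.imwrite('pics/h2.png',np.hstack([cv2.resize(a,(400,400),interpolation=3),cv2.resize(b,(400,400),interpolation=3)]))
E
```

```text
[476.22522431  49.35328601 203.95014223] [ 0.27343904 -1.48575601 -1.34240646] 0.012714953304785608
side [[317.0, 213.4], [316.8, 206.7], [316.0, 177.2]]
scene [[296.2, 189.3], [295.7, 185.7], [293.6, 169.9]]
```

View pics/h2.png

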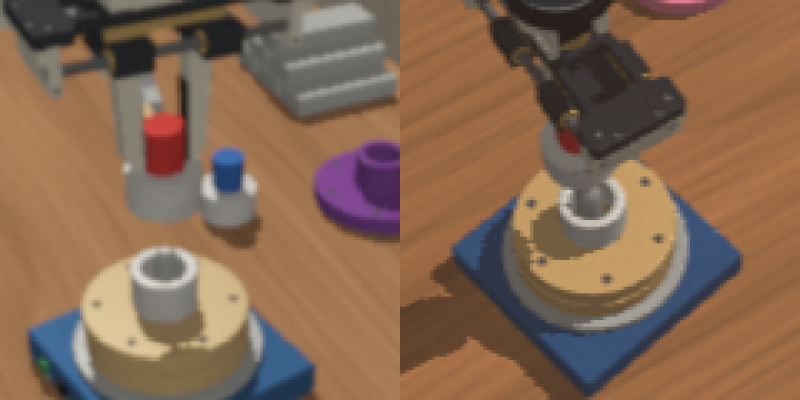

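The cap and collar line up: cap column 317.4 and collar column 317.7 in the side view. I'll lower it.

Request:
move_arm(
  plan=[
    [1,0,22,0,25],
    [0,0,12,0,25],
    [0,0,8,0,25],
    [0,0,6,0,25],
    [0,0,0,0,25],
  ],
)

```text
clock: 13.92
position: [475.9, 51.0, 156.0]
eef_rot: [-2.221, -2.221, 0.0]
contact_force: [-0.1, -0.1, -2.1]
opening: 31.7
grip_force: 30.0
```

Request:
move_arm(
  plan=[
    [0,0,4,0,25],
    [0,0,4,0,25],
    [0,0,2,0,25],
    [0,0,0,0,25],
    [0,0,0,0,25],
  ],
)

```text
clock: 14.55
position: [476.1, 51.0, 146.2]
eef_rot: [2.221, 2.221, 0.0]
contact_force: [-0.3, 0.2, -2.1]
opening: 31.4
grip_force: 30.0
```

Request:
move_arm(
  plan=[
    [0,0,2,0,25],
    [0,0,1,0,25],
    [0,0,0,0,25],
  ],
)

```text
clock: 14.92
position: [476.0, 51.0, 143.1]
eef_rot: [-2.221, -2.221, 0.0]
contact_force: [0.8, 0.2, -1.0]
opening: 31.5
grip_force: 30.0
```

Request:
move_arm(
  plan=[
    [0,0,1,0,25],
    [0,0,0,0,25],
  ],
)

```text
clock: 15.18
position: [476.0, 51.0, 142.1]
eef_rot: [-2.221, -2.221, 0.0]
contact_force: [1.0, -0.6, -1.4]
opening: 31.4
grip_force: 30.0
```

Request:
move_arm(
  plan=[
    [0,0,0.7,0,25],
    [0,0,0,0,25],
  ],
)

```text
clock: 15.42
position: [476.1, 51.0, 142.0]
eef_rot: [2.221, 2.221, 0.0]
contact_force: [-2.1, 1.1, 4.8]
opening: 31.4
grip_force: 30.0
```

Request:
move_arm(
  plan=[
    [0,0,0.5,0,25],
    [0,0,0,0,25],
  ],
)

```text
clock: 15.68
position: [476.1, 51.0, 142.0]
eef_rot: [2.221, 2.221, 0.001]
contact_force: [-3.1, 0.4, 9.2]
opening: 32.0
grip_force: 30.0
```

Request:
move_arm(
  plan=[
    [0,0,0,0,70],
    [0,0,0,0,80],
    [0,0,0,0,80],
    [0,0,-5,0,80],
    [0,0,-20,0,80],
  ],
)

```text
clock: 16.3
position: [475.1, 51.1, 165.4]
eef_rot: [-2.22, -2.22, 0.003]
contact_force: [0.1, 0.7, -0.5]
opening: 76.6
grip_force: 0.0
```

Request:
move_arm(
  plan=[
    [0,0,-50,0,80],
    [0,0,-40,0,80],
    [0,0,0,0,80],
    [-50,0,0,0,80],
    [0,0,0,0,80],
  ],
)

```text
clock: 16.92
position: [475.6, -1.1, 255.0]
eef_rot: [-2.225, -2.217, 0.002]
contact_force: [0.6, 0.6, 0.1]
opening: 79.9
grip_force: 0.0
```

```bash
python3 - <<'E'
from h import *
o=get_obs();print(o['position'],o['clock'],o['contact_force'])
for n in ['wrist','side']:
    im=vision.camera(n);p=vision.camera_params(n);H,S,V=hsv(im)
    g=w2px(n,[476,51,172],p)[0];red=((H<8)|(H>172))&(S>150)&(V>140)
    e=blob(im,red,g,45);print(n,g,e,px2w(n,e[0],172,p))
E
```

```text
[475.61918885  -1.07270696 255.00480069] 16.925 [0.55642524 0.64661894 0.13592913]
wrist [323.21185532 152.37634629] ((322.29052734375, 151.5555419921875), (33.32978057861328, 35.6077995300293), 4.95400333404541) [475.19418736  51.71249784 172.        ]
side [315.91851106 188.3586799 ] ((316.7602233886719, 189.56690979003906), (9.407618522644043, 15.241312980651855), 87.01360321044922) [475.8121922   46.17034106 172.        ]
```

The knob top measures (475,52) at a height of 172 mm, round and level, so the cap is seated. Handing in.

```bash
python3 -c "
from workcell import robot
print(robot.job_done())"
```

```text
the job is handed in; nothing more can be done
None
```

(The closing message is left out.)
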